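# Scan the label of the tall can

### The arm

A 6-joint arm with a two-finger parallel gripper is mounted at the origin on the work surface. World frame = base frame: x ahead of the robot, y to its left, z up, the work surface at z = 0. Lengths are in mm, angles in rad, forces in N, time in s.
With the tool pointing down it reaches from about 350 to 775 mm from the base axis. Payload 5.5 kg.
Tool frame: the origin (TCP) lies at the very end of the fingers, on their centre line; the grasp point (between the pads) lies bot.grip_depth behind it (bot.grip_depth is the distance from the TCP to the grasp point, in mm); z points along the fingers, y is the line along which they close (so a half turn about z gives the same grasp; the last joint's range is limited). The gripper opens to 85 mm and grips with 20 to 120 N. Pads are 22 mm wide; open, the fingers measure 114 mm over their backs; the gripper's body (76 mm by 85 mm) begins 54 mm behind the grasp point. The pads swing forward as they close: fully open they stand 13 mm farther back than shut.
Start: joints at [-1.314, 0.313, 0.046, 1.304, 0, 1.431], TCP at [222.219, -530.368, 231.323] pointing down, gripper open.
Joint ranges: [-2.76, 2.76], [-0.86, 1.69], [-1.03, 1.26], [-2.2, 2.34], [-1.47, 1.5], [-3.14, 3.14]. Speed limits (rad/s): [2.57, 2.57, 3.14, 3.14, 3.14, 3.14].

### API

Orientations are given as a unit quaternion [x, y, z, w].
In Python, from workcell import bot, cams gives the robot as it stands. Calls block until the motion is done:
- bot.move_ptp(position, orientation): joint-space move of the TCP to a pose.
- bot.move_linear(position, feed=150, frame=None): straight line of the TCP; frame=None keeps the orientation; feed is the mean speed in mm/s.
- bot.goto_joints(angles): joint-space move.
- bot.ungrasp() and bot.grab(): open the fingers fully, or close them until they stop; the grip force is fixed at half the most.
- bot.pause(seconds).
- bot.inverse_kinematics(position, orientation): joint angles nearest the present ones, or None.
- cams.grab_frame(name): name is "scene" or "top" or "wrist"; returns a dict with "frame" (400x640x3 uint8, red, green, blue), "fovy" (degrees; the focal length in pixels is half the picture's height over the tangent of half this angle, whatever the lens; pixels are square), "cx", "cy" (the principal point, pixels), "camera_from_world" (4x4, takes a point from world to camera coordinates); the wrist camera has in their place "tool_from_camera" (4x4, takes a point from camera to tool coordinates, whose origin is the TCP and whose axes are the flange's). Camera axes: x right, y down, z forward; pixel columns grow to the right and rows downward; lengths in mm; the calibration is good to about 2 mm. A picture is of the moment at which its call begins: read the wrist's pose just before it. There is no depth.
A pose or a line that the arm cannot do raises bot.Unreachable and nothing moves.
- bot.sign_off(): hands the job in; it is judged then, once.
Readings, each from a call of its own:
- bot.get_time(): time.
- bot.get_joints(): joint angles.
- bot.get_joint_vel(): joint speeds.
- bot.get_joint_torque(): joint torques, N m.
- bot.get_tool_pos(): TCP position.
- bot.get_tcp_rot(): TCP orientation.
- bot.get_force(): force on the tool from outside, world axes, zero at the start.
- bot.get_ft_torque(): the same for the moment, N m.
- bot.get_grip_width(): finger opening in mm.
- bot.get_gripper_force(): force on a finger pad.
Only numpy, scipy, OpenCV 4.12 (cv2) and the standard library are available. Lean on these libraries where they do the work, as an engineer would, in place of code of your own. Each camera call takes 0.05 s, during which the arm holds its last target. There are 200 camera calls.

### The job

Pick up the grey handheld barcode scanner and hold it still for two seconds with its window about 10 cm from the barcode label on the taller of the two handled cans, pointing squarely at the middle of the label; do not read the short can's label. Then set the scanner down flat on its underside in the middle of its black rubber mat, without dropping it, and let go. Leave both cans, the jar and the tray of lids where they stand.

Things in the scene. Friction and masses are not known exactly. Their poses are not given: they have to be found in the camera images.
- scanner: grey handheld barcode scanner, 190 mm long, 200 g. Origin on its flat underside; x forward to the head, z up. Handle: straight flat-sided bar 34 mm wide (y), 34 mm high, x -88 to +40 mm; grip it across y at x 0 to 15 mm (near the centre of mass). Head: block 56 mm wide (y), x 44 to 106 mm, z 9 to 71 mm, its window looking forward and 45 degrees down
- scanner_eye: the dark window in the scanner's head, rigid with the scanner, at (90.6, 0, 24.4) mm in the scanner's frame, 30 x 44 mm. Its z axis is the beam direction, out of the window: (0.707, 0, -0.707) in the scanner's frame; its y axis lies along the scanner's y axis
- aim (a point): point in the air on the beam 100 mm out from the window, rigid with the scanner, at (161.3, 0, -46.3) mm in the scanner's frame; the axes are those of the window
- mat: the scanner's black rubber mat, fixed, 220 (x) x 120 (y) x 4 mm thick; origin at the centre of its underside, on the counter
- tall_can: taller handled can, cream plastic, loose, 1 kg. Origin at centre of underside; footprint 100 (x) x 130 (y) mm, front to -x. Upright to 110 mm, then the front shoulder slopes up and back at 45 degrees (x -50, z 110 mm to x 20, z 180 mm); flat top at 180 mm, black cap to 205 mm, handle loop at the back to x = 82 mm
- tall_can_label: white barcode label with black bars, flat on the tall can's sloping shoulder; origin at its centre, at (-15, 0, 145) mm in the can's frame. Its z axis points out of the label, towards the front and up at 45 degrees: (-0.707, 0, 0.707) in the can's frame; x up the slope (50 mm long), y across (80 mm)
- short_can: shorter handled can, same make and footprint, loose; upright to 50 mm, shoulder slopes to the flat top at 120 mm, cap up to 145 mm; origin at the centre of its underside, front to -x
- short_can_label: the same kind of label on the short can's shoulder, at (-15, 0, 85) mm in the can's frame, same axes as the tall can's label; not to be read
- jar: closed cream jar, 68 mm in diameter, 65 mm tall, loose; origin at the centre of its underside
- lid_tray: white tray 150 (x) x 100 (y) x 30 mm with black ring lids, loose; origin at the centre of its underside
Not all that is in view belongs to the job. Several things look just like the scanner: the one meant starts farthest to the robot's left.

How it is judged:
By the outcome, as a careful person would: the job done as asked, in the order asked, and still so for the second after the job is handed in, with the robot touching nothing.
It also fails if it takes over 51 s, if anything falls off the work surface, if the arm or the gripper's body presses on something with over 40 N, if the wrist force passes 120 N, or if a joint passes its speed limit or range.

## Working session

There is one attempt and no reset: what is moved stays moved. The work goes in short steps, each a Python script; the robot and the scene stay as the last script left them, time stands still between calls to the robot, and variables do not carry over. Pictures are saved under pics/ and viewed, at most 10 in all, crops included, and the job is handed in when it is done.

```bash
ls; mkdir -p pics
python3 - <<'E'
from workcell import bot,cams
import cv2,pickle
d={}
for n in("scene","top","wrist"):
    f=cams.grab_frame(n); d[n]=f
    cv2.imwrite(f"pics/{n}0.png",f["frame"][:,:,::-1])
    print(n,{k:(v.round(3).tolist() if hasattr(v,'round') and hasattr(v,'tolist') else v) for k,v in f.items() if k!="frame"})
pickle.dump(d,open("f0.pkl","wb"))
print(bot.grip_depth,bot.get_tcp_rot(),bot.get_time(),bot.get_grip_width())
E
```

```text
pics
scene {'fovy': 53.20416939228542, 'cx': 318.1013497199908, 'cy': 197.4499556424187, 'camera_from_world': [[0.875, 0.483, 0.001, -474.28], [0.382, -0.691, -0.614, -149.678], [-0.296, 0.538, -0.789, 1210.945], [0.0, 0.0, 0.0, 1.0]]}
top {'fovy': 53.79163315819179, 'cx': 312.6853595829947, 'cy': 203.71133240499222, 'camera_from_world': [[0.007, -1.0, -0.001, 15.451], [-0.998, -0.007, -0.066, 512.022], [0.066, 0.002, -0.998, 1007.043], [0.0, 0.0, 0.0, 1.0]]}
wrist {'fovy': 64.22991171274256, 'cx': 320.07581010982955, 'cy': 198.8560520851944, 'tool_from_camera': [[-0.0, -0.96, -0.281, 72.219], [1.0, -0.0, 0.001, -0.194], [-0.001, -0.281, 0.96, -141.971], [0.0, 0.0, 0.0, 1.0]]}
18.700000000000003 [ 9.80382305e-01  1.97104088e-01 -3.25390023e-05 -7.17155776e-04] 0.15 85.09984348730043
```

View pics/top0.png

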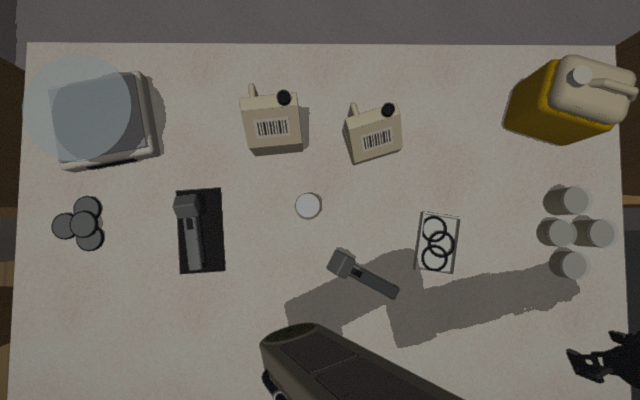

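View pics/scene0.png

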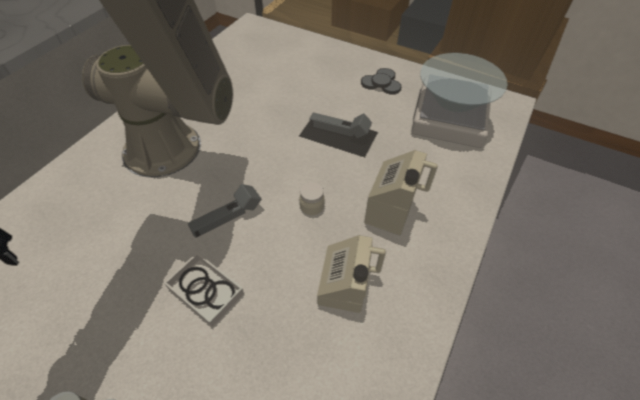

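The top view shows the scanner on its mat at (190,230) with its head up the picture (+x). The tall can is at (272,120), since it stands higher in the scene view, and the short can is at (372,135). A second scanner is at (365,275). Next I'll enlarge the scanner and the labels.

Run:
```python
import cv2,pickle,numpy as np
d=pickle.load(open("f0.pkl","rb"))
t=d["top"]["frame"][:,:,::-1]; s=d["scene"]["frame"][:,:,::-1]
c=[t[180:280,160:240],t[80:160,232:312],s[105:160,290:390],s[145:240,360:440]]
g=[cv2.resize(x,(400,300),interpolation=cv2.INTER_CUBIC) if 0 else cv2.convertScaleAbs(cv2.resize(x,None,fx=4 if i!=3 else 3,fy=4 if i!=3 else 3,interpolation=cv2.INTER_NEAREST),alpha=1.6) for i,x in enumerate(c)]
W=np.zeros((600,800,3),np.uint8)
for x,(r,k) in zip(g,[(0,0),(0,340),(405,0),(325,420)]):
    h=min(x.shape[0],600-r);w=min(x.shape[1],800-k);W[r:r+h,k:k+w]=x[:h,:w]
cv2.imwrite("pics/crop1.png",W)
```

```text
(no output)
```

View pics/crop1.png

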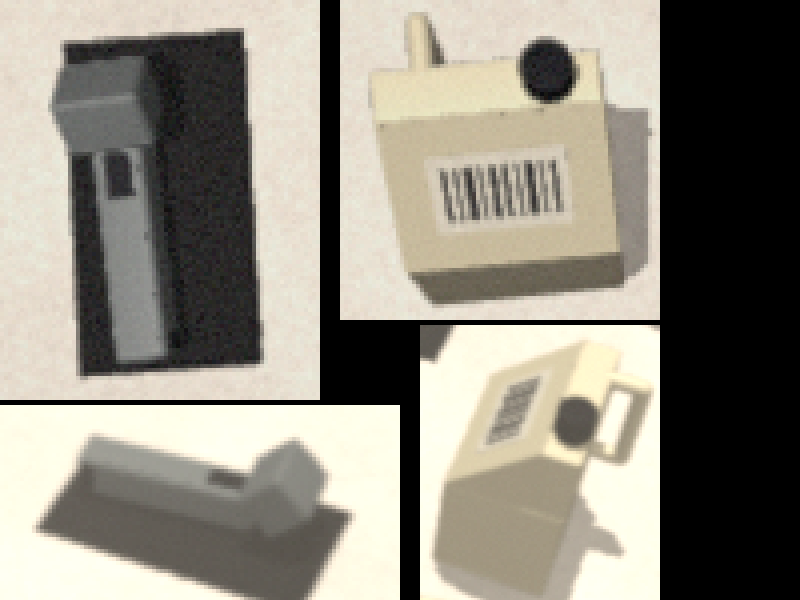

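The crops show the mat corners, the handle edges and the label quad clearly. I'll cast these pixels onto planes at their known heights, then triangulate the label.

```bash
cat > h.py <<'E'
import numpy as np, cv2
from scipy.spatial.transform import Rotation as R
def cam(f,tp=None,tq=None):
    """returns K-params, camera centre, cam->world rotation"""
    F=200/np.tan(np.radians(f["fovy"]/2))
    if "camera_from_world" in f:
        T=np.linalg.inv(f["camera_from_world"])
    else:
        W=np.eye(4);W[:3,:3]=R.from_quat(tq).as_matrix();W[:3,3]=tp
        T=W@f["tool_from_camera"]
    return F,f["cx"],f["cy"],T
def ray(c,px):
    F,cx,cy,T=c; p=np.atleast_2d(np.asarray(px,float))
    d=np.c_[(p[:,0]-cx)/F,(p[:,1]-cy)/F,np.ones(len(p))]@T[:3,:3].T
    return T[:3,3],d/np.linalg.norm(d,axis=1)[:,None]
def cast(c,px,z):
    o,d=ray(c,px); return o+d*((np.asarray(z)-o[2])/d[:,2])[:,None]
def tri(c1,p1,c2,p2):
    o1,d1=ray(c1,p1);o2,d2=ray(c2,p2);out=[]
    for a,b in zip(d1,d2):
        A=[np.eye(3)-np.outer(v,v) for v in(a,b)]
        out.append(np.linalg.solve(A[0]+A[1],A[0]@o1+A[1]@o2))
    return np.array(out)
def proj(c,P):
    F,cx,cy,T=c; q=(np.atleast_2d(P)-T[:3,3])@T[:3,:3]
    return np.c_[cx+F*q[:,0]/q[:,2],cy+F*q[:,1]/q[:,2]]
def down(yaw): # tool x along world yaw, tool z down
    return (R.from_euler('z',yaw)*R.from_quat([1,0,0,0])).as_quat()
E
python3 - <<'E'
import pickle
from h import *
from workcell import bot
np.set_printoptions(precision=1,suppress=True)
d=pickle.load(open("f0.pkl","rb"));t=cam(d["top"]);s=cam(d["scene"])
a=lambda p,k,r,X,Y,f:(np.array(p,float)-[k,r]-f/2+.5)/f+[X,Y]
m=cast(t,a([(62,44),(243,30),(262,362),(80,378)],0,0,160,180,4),4);print("mat",m,m.mean(0),np.degrees(np.arctan2(*(m[0]+m[1]-m[2]-m[3])[[1,0]])))
L=a([(425,158),(570,142),(575,226),(437,236)],340,0,232,80,4)
l=cast(t,L,[162.7,162.7,127.3,127.3]);print("label",l,l.mean(0))
S=a([(375,122),(602,102),(620,255),(410,272)],340,0,232,80,4)
sh=cast(t,S,[180,180,110,110]);print("shoulder",sh,sh.mean(0))
Ls=a([(508,377)],420,325,360,145,3)
print("tri centre",tri(t,[L.mean(0)],s,a([(515,410)],420,325,360,145,3)))
for q in(l,sh):
    v=(q[1]+q[2]-q[0]-q[3]);print("yaw",np.degrees(np.arctan2(v[0],-v[1])))
h=cast(t,a([(93,152),(116,360),(165,357)],0,0,160,180,4),38);print("handle",h,np.degrees(np.arctan2(*(h[0]-h[1])[[1,0]])))
for p,yaws in(((430,270,200),(0,np.pi)),((530,90,200),(0,-.15,np.pi))):
    for y in yaws: print(p,y,bot.inverse_kinematics(p,down(y)))
E
```

```text
mat [[544.9 381.9   4. ]
 [555.  262.7   4. ]
 [338.1 245.5   4. ]
 [326.9 363.7   4. ]] [441.2 313.4   4. ] 4.651647445179593
label [[692.8 155.  162.7]
 [702.6  73.3 162.7]
 [663.   72.1 127.3]
 [656.5 152.8 127.3]] [678.7 113.3 145. ]
shoulder [[708.  180.4 180. ]
 [720.1  54.6 180. ]
 [649.8  46.1 110. ]
 [638.7 171.1 110. ]] [679.2 113.1 145. ]
tri centre [[679.  113.3 146.4]]
yaw 5.6833004451840985
yaw 5.278701361587487
handle [[472.9 348.1  38. ]
 [342.2 329.9  38. ]
 [344.3 299.1  38. ]] 7.927229825329458
(430, 270, 200) 0 [ 0.4  0.2 -0.2  1.2  0.  -2.7]
(430, 270, 200) 3.141592653589793 [ 0.4  0.2 -0.2  1.2  0.   0.4]
(530, 90, 200) 0 [ 0.   0.3 -0.1  1.2  0.  -3.1]
(530, 90, 200) -0.15 [ 0.   0.3 -0.1  1.2  0.  -3. ]
(530, 90, 200) 3.141592653589793 [ 0.   0.3 -0.1  1.2  0.   0. ]
```

Run:
```python
from workcell import bot,cams
from h import *
import pickle
bot.move_ptp([430,325,190],down(np.pi+np.radians(7.5)))
bot.pause(.2)
p,q=bot.get_tool_pos(),bot.get_tcp_rot()
f=cams.grab_frame("wrist");pickle.dump((f,p,q),open("f1.pkl","wb"))
cv2.imwrite("pics/w1.png",cv2.convertScaleAbs(f["frame"][:,:,::-1],alpha=1.5))
print(p,bot.get_joints(),bot.get_time())
```

```text
[430.32988423 324.6240466  189.98909783] [ 4.97510567e-01  2.59444457e-01 -1.29037291e-01  1.18230277e+00
 -1.84850912e-05  3.67364481e-01] 3.4833
```

View pics/w1.png

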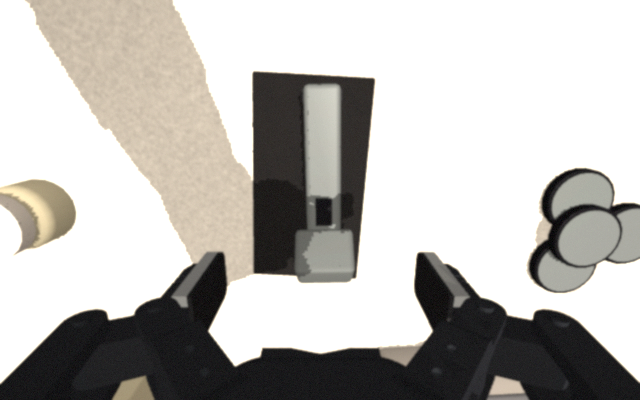

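The wrist view shows the handle from (322,85) to the head at (325,255), with the mat corners at (253,72), (374,79), (356,277) and (254,272). I'll fit the handle edges by threshold, then grasp.

Run:
```python
import pickle
from h import *
np.set_printoptions(precision=1,suppress=True)
f,p,q=pickle.load(open("f1.pkl","rb"));c=cam(f,p,q)
g=cv2.cvtColor(f["frame"],cv2.COLOR_RGB2GRAY).astype(int)
rows=np.arange(100,190,5);e=[]
for r in rows:
    x=np.where(g[r,285:352]>65)[0]+285;e.append((x.min()-.5,x.max()+.5))
e=np.array(e);print(e[::4].tolist(), g[150,290:352:3].tolist())
l=cast(c,np.c_[e[:,0],rows],38);r=cast(c,np.c_[e[:,1],rows],38)
mid=(l+r)/2;k=np.polyfit(mid[:,0],mid[:,1],1)
back=np.where(g[70:110,322]>65)[0][0]+70-.5
b=cast(c,[(322,back)],38)[0];yaw=np.arctan(k[0])
print("width",np.linalg.norm((l-r)[:,:2],axis=1)[::4],"yaw",np.degrees(yaw),"back",back,b)
O=np.array([b[0],np.polyval(k,b[0])])+88*np.array([np.cos(yaw),np.sin(yaw)])
m=cast(c,[(253,72),(374,79),(356,277),(254,272)],4)
print("origin",O,"mat",m,m.mean(0),"yaw",np.degrees(np.arctan2(*(m[2]+m[3]-m[0]-m[1])[[1,0]])))
```

```text
[[303.5, 340.5], [303.5, 340.5], [304.5, 340.5], [305.5, 340.5], [305.5, 340.5]] [33, 31, 32, 32, 21, 69, 113, 125, 126, 125, 126, 128, 129, 130, 131, 132, 106, 47, 32, 32, 32]
width [32.6 33.2 32.8 32.5 33.1] yaw 8.413475344640272 back 69.5 [330.5 313.4  38. ]
origin [417.6 325.8] mat [[337.9 247.7   4. ]
 [329.1 364.    4. ]
 [543.3 381.4   4. ]
 [552.2 264.    4. ]] [440.6 314.3   4. ] yaw 4.494034842144978
```

Run:
```python
from workcell import bot,cams
from h import *
import pickle
y=np.radians(8.2);u=np.array([np.cos(y),np.sin(y)]);xy=np.array([430.5,327.3])+6*u
q=down(np.pi+y)
bot.move_ptp([*xy,110],q)
bot.move_linear([*xy,7],feed=80);print(bot.get_force().round(1) if hasattr(bot.get_force(),'round') else bot.get_force())
bot.grab();bot.pause(.3);print(bot.get_grip_width(),bot.get_gripper_force(),bot.get_tool_pos(),bot.get_force())
bot.move_linear([*xy,60],feed=60)
bot.pause(.2);p,qq=bot.get_tool_pos(),bot.get_tcp_rot()
f=cams.grab_frame("wrist");s=cams.grab_frame("scene");pickle.dump((f,p,qq,s),open("f2.pkl","wb"))
im=np.hstack([f["frame"][:,160:480],s["frame"][60:260,240:480].repeat(2,0).repeat(2,1)])
cv2.imwrite("pics/w2.png",cv2.convertScaleAbs(im[:,:,::-1],alpha=1.4))
print(p,qq,bot.get_grip_width(),bot.get_force(),bot.get_time())
```

```text
[-0.  -0.3  0.2]
33.24517164462996 61.32420301437378 [436.75925169 328.36250969   7.36934167] [-0.85729801  0.06672874  5.84134094]
[436.1454606  327.99097214  59.5571476 ] [-7.14863850e-02  9.97441482e-01 -1.74682315e-04 -3.95459632e-04] 33.102690171137645 [-0.62292512 -0.82244944 -2.76659034] 7.5
```

View pics/w2.png

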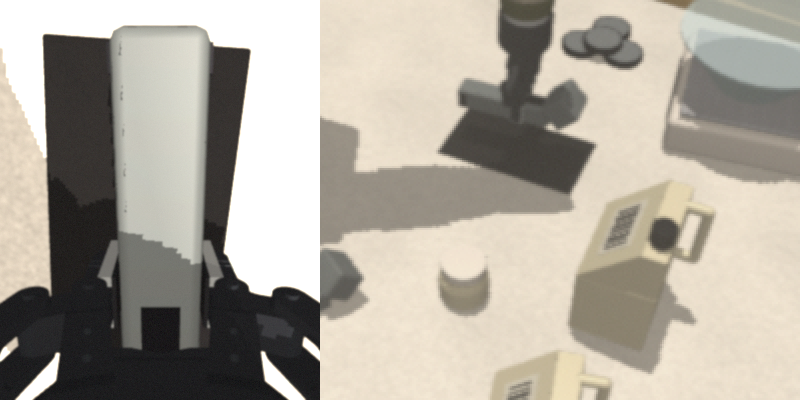

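The scanner is lifted and gripped, with the handle's back end at (320,27) in the full wrist picture. I'll measure its pose in the hand.

Run:
```python
import pickle
from h import *
np.set_printoptions(precision=2,suppress=True)
f,p,q,s=pickle.load(open("f2.pkl","rb"));c=cam(f,[0,0,0],[0,0,0,1])
g=cv2.cvtColor(f["frame"],cv2.COLOR_RGB2GRAY).astype(int)
rows=np.arange(50,225,12);e=[]
for r in rows:
    x=np.where(g[r,260:385]>75)[0]+260;e.append((x.min()-.5,x.max()+.5))
e=np.array(e);print(e[::3].tolist())
l=cast(c,np.c_[e[:,0],rows],-30.6);r=cast(c,np.c_[e[:,1],rows],-30.6)
mid=(l+r)/2;k=np.polyfit(mid[:,0],mid[:,1],1)
b=cast(c,[(320,27)],-30.6)
print("w",np.linalg.norm((l-r)[:,:2],axis=1)[::3],"x",mid[::3,0],"line",k,"deg",np.degrees(np.arctan(k[0])),"back",b)
print([np.where(g[5:60,x]>75)[0][:3]+5 for x in(300,320,340)])
```

```text
[[270.5, 369.5], [271.5, 367.5], [273.5, 366.5], [275.5, 365.5], [276.5, 363.5]]
w [31.72 31.68 31.64 31.59 31.54] x [87.76 76.87 65.31 53.01 39.9 ] line [-0.    0.32] deg -0.040402467842260814 back [[ 94.39   0.29 -30.6 ]]
[array([5, 6, 7]), array([5, 6, 7]), array([5, 6, 7])]
```

Run:
```python
from workcell import bot,cams
from h import *
import pickle
y=np.radians(5.4);u=np.array([np.cos(y),np.sin(y)]);n=np.array([-u[1],u[0]])
L=np.array([679,113.2]);O=L-161.3*u;xy=O+6.4*u-.3*n
print(O,xy)
p=bot.get_tool_pos()
bot.move_linear([p[0],p[1],195],feed=120)
bot.move_ptp([*(xy-40*u),195],down(np.pi+y))
bot.move_linear([*xy,194.7],feed=60)
bot.pause(.4)
p,q=bot.get_tool_pos(),bot.get_tcp_rot()
s=cams.grab_frame("scene");t=cams.grab_frame("top");pickle.dump((s,t,p,q),open("f3.pkl","wb"))
print(p,R.from_quat(q).as_matrix().round(4).tolist(),bot.get_grip_width(),bot.get_time())
# overlay predicted scanner points
o=np.array([*O,191.3])
S=lambda P:np.array([o+np.array([*(a*u+b*n),c]) for a,b,c in P])
P=S([(-88,17,34),(-88,-17,34),(-88,17,0),(-88,-17,0),(44,28,71),(44,-28,71),(106,28,71),(106,-28,71),(106,-28,40),(161.3,0,-46.3)])
out=[]
for f,(a,b) in((s,(310,70)),(t,(200,60))):
    im=f["frame"][b:b+150,a:a+130,::-1].repeat(3,0).repeat(3,1);im=cv2.convertScaleAbs(im,alpha=1.4)
    for x in proj(cam(f),P): cv2.circle(im,tuple(int(v) for v in (x-[a,b]+.5)*3),3,(0,0,255),1)
    out.append(im)
cv2.imwrite("pics/s3.png",np.hstack(out))
```

```text
[518.41585511  98.02032906] [524.81568418  98.32395368]
[524.70896509  98.27791576 194.84219099] [[-0.9956, -0.094, 0.0002], [-0.094, 0.9956, 0.0], [-0.0002, 0.0, -1.0]] 33.26720921872065 11.0333
```

View pics/s3.png

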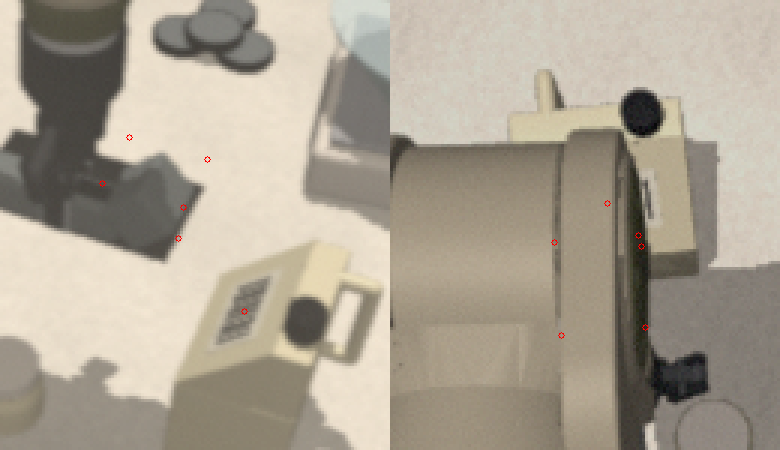

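The label centre projects onto the middle of the label. The head is a block turned 45°, so I'll redraw the overlay with its true corners.

Run:
```python
from h import *
import pickle
s,t,p,q=pickle.load(open("f3.pkl","rb"))
y=np.radians(5.4);u=np.array([np.cos(y),np.sin(y)]);n=np.array([-u[1],u[0]])
o=np.array([518.3,98,191.4])
S=lambda P:np.array([o+np.array([*(a*u+b*n),c]) for a,b,c in P])
P=S([(x,b,z) for b in(28,-28) for x,z in((75,71),(106,40),(75,9),(44,40))]+[(-88,17,34),(-88,-17,34),(-88,-17,0),(161.3,0,-46.3)])
im=cv2.convertScaleAbs(s["frame"][90:190,275:408,::-1].repeat(6,0).repeat(6,1),alpha=1.6)
for x in proj(cam(s),P): cv2.circle(im,tuple(int(v) for v in (x-[275,90]+.5)*6),4,(0,0,255),1)
cv2.imwrite("pics/s4.png",im)
```

```text
(no output)
```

View pics/s4.png

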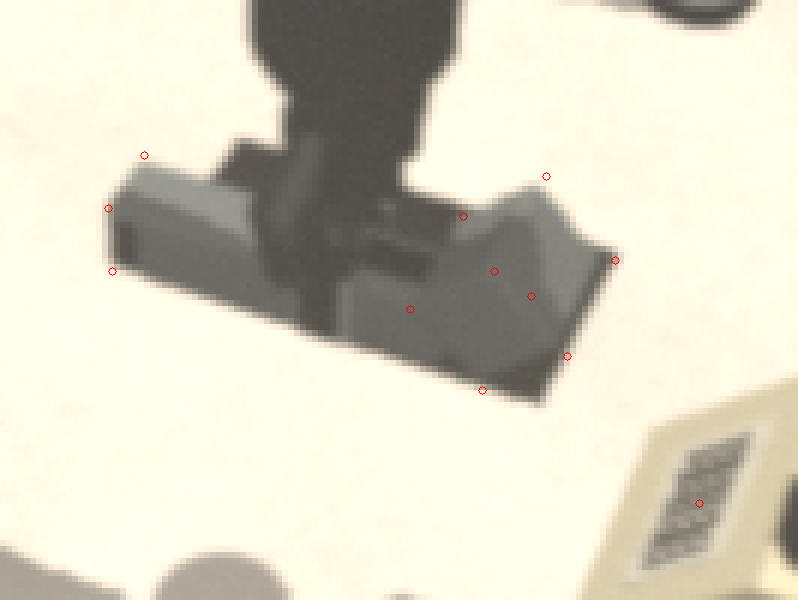

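The predicted outline matches the picture to about 1 px, so I'll hold and then place the scanner with force-checked steps.

Run:
```python
from workcell import bot,cams
from h import *
import pickle
bot.pause(3.0)
print(bot.get_tool_pos(),bot.get_grip_width(),bot.get_time())
p=bot.get_tool_pos();y=np.radians(5.4)
bot.move_linear([p[0]-40*np.cos(y),p[1]-40*np.sin(y),p[2]],feed=100)
y=np.radians(4.57);u=np.array([np.cos(y),np.sin(y)]);n=np.array([-u[1],u[0]])
xy=np.array([440.8,313.9])+3.4*u-.3*n
bot.move_ptp([*xy,120],down(np.pi+y))
bot.move_linear([*xy,30],feed=80);bot.move_linear([*xy,14],feed=30)
bot.pause(.3);f0=np.array(bot.get_force());print(f0)
for z in np.arange(13,4.9,-1):
    bot.move_linear([*xy,z],feed=20);bot.pause(.1)
    f=np.array(bot.get_force())-f0;print(z,bot.get_tool_pos()[2].round(2),f.round(1))
    if f[2]>3:break
p,q=bot.get_tool_pos(),bot.get_tcp_rot()
s=cams.grab_frame("scene")
im=cv2.convertScaleAbs(s["frame"][90:170,275:408,::-1].repeat(6,0).repeat(6,1),alpha=1.6);cv2.imwrite("pics/s5.png",im)
print(p,bot.get_grip_width(),bot.get_time())
```

```text
[524.82022533  98.31111189 194.71015348] 33.05421227309487 14.0333
[ 0.24064355 -0.30121145 -2.79343782]
13.0 12.97 [0.3 1.  0.2]
12.0 11.96 [0.4 0.1 1.7]
11.0 10.98 [-1.  -0.5  1.1]
10.0 9.99 [-0.4  1.   1.2]
9.0 8.98 [-0.4 -0.2  0.8]
8.0 7.99 [0.  0.9 1. ]
7.0 7.35 [-2.   0.3  5. ]
[444.37177424 313.99433603   7.35055374] 33.17847270493406 20.275
```

View pics/s5.png

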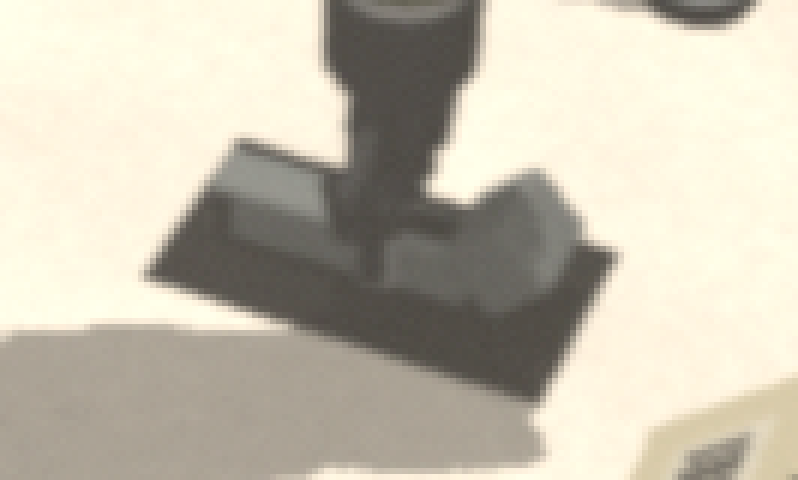

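The scanner has touched down at TCP z 7.35, the height it was gripped at, and sits on the mat. Now I'll let go, back off straight up, and check.

Run:
```python
from workcell import bot,cams
from h import *
bot.ungrasp();bot.pause(.3)
p=bot.get_tool_pos()
bot.move_linear([p[0],p[1],190],feed=100);bot.pause(.4)
p,q=bot.get_tool_pos(),bot.get_tcp_rot()
f=cams.grab_frame("wrist")
cv2.imwrite("pics/w6.png",cv2.convertScaleAbs(f["frame"][:,:,::-1],alpha=1.5))
y=np.radians(4.57);c=cam(f,p,q)
u=np.array([np.cos(y),np.sin(y),0]);n=np.array([-u[1],u[0],0]);o=np.array([440.8,313.9,38])
print("expect handle back end and mid px at",proj(c,[o-91*u,o,o-[0,0,34]]).round(1).tolist(),bot.get_grip_width(),bot.get_time())
```

```text
expect handle back end and mid px at [[320.2, 77.0], [320.2, 179.8], [320.2, 172.6]] 85.40194142999869 23.5667
```

View pics/w6.png

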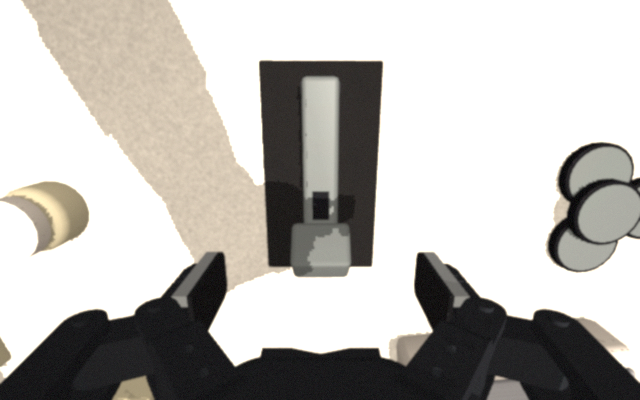

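The scanner lies along the mat's axis. Its handle end is at (320,77), where expected, and the mat spans columns 260–382, so it is centred and clear of the robot. I'm handing in.

```bash
python3 -c "
from workcell import bot
print(bot.sign_off())"
```

```text
the job is handed in; nothing more can be done
None
```

The scanner was held on the tall can's label for 3 s, then set down flat in the middle of its mat and released; the job was handed in at about 24 s of the 51 s allowed.

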